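# Slide the battery box back into its bay

## Task

Push the tall, heavy battery box back over the worktop into its low metal parking bay, until it stands squarely and flush against the bay's back stop. Push only on the wide base at its foot, never on the tall case above, so that it slides and neither tips nor leaves the worktop; do not grasp or lift it. Leave the wash bottle, beaker and flask where they stand, and end with the robot clear of everything.

Things in the scene. Friction and masses are not known exactly. Their poses are not given: they have to be found in the camera images.
- battery_box: Loose top-heavy battery box, 0.8 to 1 kg; 4 to 7 N slides it. Pushed level near the foot it slides, pushed high it tips. Foot: a solid grey base 125 (x) x 130 (y) x 36 mm high; on it a pale upright case with grey lid to 186 mm, terminals on top to 201 mm. Origin: centre of the base's underside; x points to its back (which goes against the stop, away from the robot), z up.
- base_front (a point): Middle of the base's front face (towards the robot), 18 mm above the worktop, 62.5 mm in front of the battery box's origin; axes as the battery box. The face is flat, 130 wide x 36 mm high. Here the base sticks out as a step, 40 mm past the case above it and 38 mm past the lid; at the sides it sticks out only 5 mm.
- bay: Aluminium parking bay, fixed to the worktop, 26 mm high: a back stop 222 mm wide, and two side cheeks 174 mm apart (22 mm to spare each side of the base). Origin: middle of the lower edge of the stop's front face, at worktop height; x points from the open front to the stop, z up. With the box home, its origin lies at x = -62.5 mm here and its axes are parallel to the bay's.
- bay_mouth (a point): Middle of the bay's open front, at worktop height, 80 mm in front of the stop's face; axes as the bay. The cheeks are straight and parallel to 56 mm in front of the stop, then flare outwards to about 200 mm apart here. Outside each cheek lies a 4 mm high screw flange, to 123 mm from the middle.
- wash_bottle: Bystander: white wash bottle with bent spout, 61 x 94 x 176 mm, left of the bay. Origin: centre of its underside.
- beaker: Bystander: empty glass beaker, 73 x 79 x 95 mm, right of the bay. Origin: centre of its underside.
- flask: Bystander: conical flask with stopper, 67 mm across, 126 mm high, to the right of the box. Origin: centre of its underside.
- battery_case: The pale case with its lid, fixed on the battery box's base: 80 x 116 mm, 150 mm tall. Origin: on the base's top, 36 mm above the battery box's origin; the case's middle lies 17.5 mm towards the back of it. Not to be touched.

How it is judged:
By the outcome, as a careful person would: the job done as asked, in the order asked, and still so for the second after the job is handed in, with the robot touching nothing.
It also fails if it takes over 58 s, if anything falls off the work surface, if the arm or the gripper's body presses on something with over 40 N, if the wrist force passes 120 N, or if a joint passes its speed limit or range.

## Robot

A 7-joint arm with a two-finger parallel gripper is mounted at the origin on a cart in front of the work surface, level with it; the furniture and walls round the work are solid. World frame = base frame: x ahead of the robot, y to its left, z up, the work surface at z = 0. Lengths are in m, angles in rad, forces in N, time in s.
With the tool pointing down it reaches from about 0.35 to 0.9 m from the base axis. Payload 19.9 kg.
Tool frame: the origin (TCP) lies between the finger pads; the fingertips stand env.finger_overhang ahead of it and the grasp point (between the pads) lies 11 mm behind it (env.finger_overhang is the distance from the TCP to the fingertips, in m); z points along the fingers, y is the direction in which the jaws open and shut (so a half turn about z gives the same grasp; the last joint's range is limited). The gripper opens to 85 mm and grips with 20 to 120 N. Pads are 22 mm wide; open, the fingers measure 114 mm over their backs; the gripper's body (76 mm by 85 mm) begins 54 mm behind the grasp point. The pads swing forward as they close: fully open they stand 13 mm farther back than shut.
Start: joints at [-1.347, 0.417, -0.01, 1.614, 0.005, 1.111, -0.053], TCP at [0.164, 0.603, 0.239] pointing down, gripper open.
Joint ranges: [-2.81, 2.81], [-0.39, 2.02], [-1.27, 1.25], [0.06, 2.57], [-1.19, 4.33], [0.19, 2], [-2.82, 2.82]. Speed limits (rad/s): [1.89, 1.89, 2.39, 2.39, 3.01, 3.01, 3.01].

## Interface

Orientations are given as a unit quaternion [x, y, z, w].
In Python, from cell import telemetry, cams, env gives the robot as it stands.
- The arm moves only by the tool move_arm, never from a script. Its argument "deltas" is text: rows parted by semicolons, each of 5 numbers parted by spaces: the shift along the tool's x, y, z in m, then the turn about the tool's z in degrees, then the opening, from 0 (shut) to 1 (fully open). A call has 1 to 20 rows; each row is the pose to reach, as a shift and turn from the pose measured when the call began, along the tool's axes at that moment; what a row does not reach only later rows make up. A row lasts 1/12 s, in which the tool goes at most 41.7 mm and 7.16 degrees, less where a joint would pass 70% of its speed; a pose out of reach is approached as far as the arm can. A call with a gripper value outside its range is refused whole. The fingers move at their own pace and stop on an object; "grip_force" is the grip in N (left out, the last holds). Time passes only in rows, so rows that repeat a pose let the fingers close. It gives the time, the measured TCP pose, the force and the opening at its end, in the units of the state.
- telemetry.read_state(): the state, without advancing time (a new reading comes with each control period).
- cams.get_image(name): name is "scene" or "top" or "wrist"; returns (picture, depth): 384x512x3 uint8, red, green, blue; 384x512 float32, m along the optical axis (not along the pixel's ray), 0 where there is no reading.
- cams.camera_info(name): a dict with "fx", "fy", "cx", "cy" (pixels), "R" (3x3) and "t" (3): a world point X has camera coordinates R X + t. Camera axes: x right, y down, z forward; pixel columns grow to the right and rows downward; lengths in m; the calibration is good to about 2 mm. A picture is of the moment at which its call begins: read the wrist's pose just before it. camera_info takes no time and is no camera call; for the wrist camera it gives the pose at the moment of the call.
- env.sign_off(): hands the job in, once; it reports no verdict.
The state is a dict: "clock": time; "joint_pos": joint angles; "qvel": joint speeds; "joint_torque": joint torques, N m; "tool_pos": TCP position; "ee_rot": TCP orientation; "wrist_force": force on the tool from outside, world axes, zero at the start; "moment": the same for the moment, N m; "grip_width": opening from 0.0 (shut) to 1.0 (fully open).
Only numpy, scipy, OpenCV 4.12 (cv2) and the standard library are available. Lean on these libraries where they do the work, as an engineer would, in place of code of your own. Each camera call takes 0.05 s, during which the arm holds its last target.

## Working session

There is one attempt and no reset: what is moved stays moved. The work goes in short steps, Python scripts to look and compute and a tool call to move; the robot and the scene stay as the last step left them, time stands still between calls to the robot, and variables do not carry over. Pictures are saved under pics/ and viewed, and the job is handed in when it is done.

Besides the shell and the picture viewer there is one more tool, called after ">>>" as a command line: name --argument value ..., lists and objects as JSON in quotes. move_arm: Moves the arm, as the interface text tells. Its arguments: {"type":"object","properties":{"deltas":{"type":"string"},"grip_force":{"type":"number"}},"required":["deltas"]}

```bash
mkdir -p pics; ls
python3 - <<'E'
from cell import telemetry, cams, env
import cv2, numpy as np
s=telemetry.read_state(); print({k:np.round(v,4) if not isinstance(v,float) else v for k,v in s.items()}, env.finger_overhang)
for n in ["scene","top"]:
    im,d=cams.get_image(n); cv2.imwrite(f"pics/{n}0.png",im[:,:,::-1]); np.save(f"pics/{n}0.npy",d)
    np.save(f"pics/{n}0im.npy",im)
    ci=cams.camera_info(n); print(n,{k:np.round(v,4).tolist() for k,v in ci.items()})
E
```

```text
pics
{'clock': 0.0, 'joint_pos': array([-1.3465,  0.418 , -0.0103,  1.6142,  0.0047,  1.1107, -0.053 ]), 'qvel': array([-0.0001, -0.0012,  0.0022,  0.0019, -0.0006,  0.0014,  0.0014]), 'joint_torque': array([ 7.00000e-04, -8.64445e+01,  6.79100e-01, -4.34874e+01,
        1.90000e-02,  7.90000e-03,  0.00000e+00]), 'tool_pos': array([0.1641, 0.6027, 0.2387]), 'ee_rot': array([ 1.325e-01,  9.912e-01, -6.000e-04, -0.000e+00]), 'wrist_force': array([-0.1425,  0.3164,  0.1242]), 'moment': array([0.0224, 0.018 , 0.005 ]), 'grip_width': 0.9968081989668426} 0.008
scene {'fx': 368.6078, 'fy': 368.6078, 'cx': 253.0909, 'cy': 191.4267, 'R': [[0.9598, 0.2808, 0.0019], [0.2395, -0.8151, -0.5274], [-0.1466, 0.5067, -0.8496]], 't': [-0.5795, -0.1153, 1.008]}
top {'fx': 495.4089, 'fy': 495.4089, 'cx': 254.0585, 'cy': 185.1344, 'R': [[-0.0108, -0.9999, -0.0093], [-0.9831, 0.0123, -0.1827], [0.1828, 0.0072, -0.9831]], 't': [-0.0159, 0.6022, 1.1704]}
```

View pics/scene0.png

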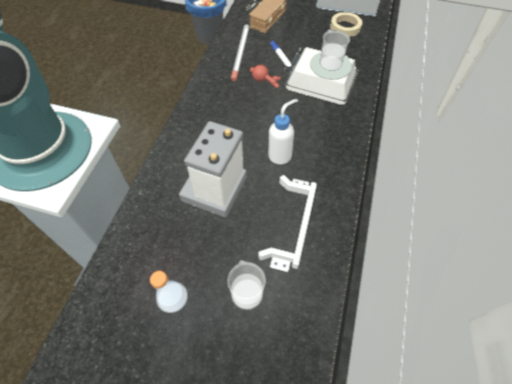

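View pics/top0.png

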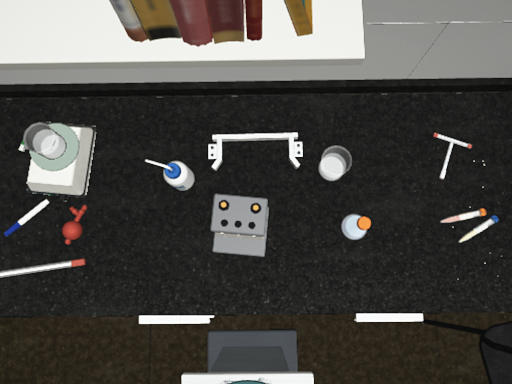

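Both views show the box (top view about (240,225)) short of the bay (about (255,145)) and turned slightly. The wash bottle is at (178,175), the beaker at (335,163) and the flask at (355,226). Next I'll measure from the depth.

```bash
cat > h.py <<'E'
import numpy as np, cv2
from cell import telemetry, cams, env
def cloud(n,d,ci):
    v,u=np.mgrid[0:d.shape[0],0:d.shape[1]]
    P=np.stack([(u-ci['cx'])/ci['fx']*d,(v-ci['cy'])/ci['fy']*d,d],-1)
    return (P-np.array(ci['t']))@np.array(ci['R'])   # R^T (p-t)
def rect(Q):
    r=cv2.minAreaRect((Q*1000).astype(np.float32)); return r
E
python3 - <<'E'
from h import *
for n in ["top","scene"]:
    d=np.load(f"pics/{n}0.npy"); W=cloud(n,d,cams.camera_info(n)); ok=d>0
    x,y,z=W[...,0],W[...,1],W[...,2]
    tb=ok&(abs(z)<.01)&(x>.3)&(x<.75); print(n,"table z",np.median(z[tb]))
    roi=ok&(x>.3)&(x<.85)&(abs(y)<.3)
    m=roi&(z>.012)
    nc,lab,st,ce=cv2.connectedComponentsWithStats(m.astype(np.uint8))
    for i in range(1,nc):
        if st[i,4]<30: continue
        k=lab==i
        print(i,st[i],"x",x[k].min().round(3),x[k].max().round(3),"y",y[k].min().round(3),y[k].max().round(3),"z",z[k].max().round(3))
    for lo,hi,name in [(.03,.042,'basetop'),(.178,.192,'lid'),(.02,.03,'bay')]:
        k=roi&(z>lo)&(z<hi)
        if name!='bay': k&=(abs(y-.03)<.13)&(x<.62)
        else: k&=(x>.6)
        k=cv2.morphologyEx(k.astype(np.uint8),cv2.MORPH_OPEN,np.ones((2,2)))>0
        Q=W[k]
        if len(Q)>5: print(name,len(Q),Q.min(0).round(3),Q.max(0).round(3),rect(Q[:,:2]))
E
```

```text
top table z -0.0005725852131117352
1 [    0     0   365    71 24640] x 0.648 0.739 y -0.17 0.3 z 0.784
2 [212 133  88  37 793] x 0.651 0.745 y -0.139 0.085 z 0.032
3 [319 146  33  35 872] x 0.616 0.69 y -0.258 -0.187 z 0.1
4 [146 160  48  30 710] x 0.596 0.656 y 0.132 0.225 z 0.176
5 [ 211  194   58   63 3204] x 0.429 0.56 y -0.057 0.08 z 0.204
6 [342 214  30  26 542] x 0.469 0.533 y -0.299 -0.242 z 0.131
basetop 897 [ 0.378 -0.06  -0.007] [0.542 0.078 1.261] ((465.900634765625, 11.200214385986328), (129.8638916015625, 166.0655975341797), 83.99532318115234)
lid 1960 [ 0.378 -0.058 -0.004] [0.573 0.083 1.261] ((486.2582092285156, 16.57428741455078), (133.4678192138672, 196.20013427734375), 79.80268859863281)
bay 635 [ 0.378 -0.143 -0.006] [0.747 0.08  1.261] ((561.9182739257812, -37.95637512207031), (367.0658874511719, 220.68887329101562), 2.6804563999176025)
scene table z 0.00037694943328440056
1 [439   0  73  12 456] x 0.786 0.832 y -0.172 -0.167 z 0.659
2 [ 269  100   29   62 1028] x 0.6 0.662 y 0.131 0.222 z 0.176
3 [ 180  121   67   95 4289] x 0.43 0.566 y -0.059 0.072 z 0.203
4 [259 176  58  91 917] x 0.653 0.746 y -0.138 0.084 z 0.031
5 [ 228  261   38   48 1371] x 0.619 0.691 y -0.258 -0.185 z 0.097
6 [151 271  36  39 891] x 0.48 0.536 y -0.3 -0.244 z 0.129
basetop 529 [ 0.434 -0.058  0.017] [0.621 0.142 0.12 ] ((522.0925903320312, 48.16566467285156), (236.70945739746094, 127.459228515625), 70.56594848632812)
lid 1704 [ 0.472 -0.442 -0.001] [0.732 0.21  0.797] ((565.3272094726562, -134.97171020507812), (119.90255737304688, 687.8007202148438), 18.55124855041504)
bay 858 [ 0.618 -0.442 -0.003] [0.75  0.156 0.797] ((708.5521850585938, -141.6971435546875), (122.58013916015625, 602.0134887695312), 5.911358833312988)
```

```bash
cat >> h.py <<'E'
def cast(ci,u,v,z):
    R=np.array(ci['R']);t=np.array(ci['t']); c=-R.T@t
    r=np.stack([(np.asarray(u,float)-ci['cx'])/ci['fx'],(np.asarray(v,float)-ci['cy'])/ci['fy'],np.ones(len(u))],-1)@R
    return c+r*((z-c[2])/r[:,2])[:,None]
def line(Q):  # robust fit; returns point, dir
    vx,vy,x0,y0=cv2.fitLine((Q[:,:2]*1000).astype(np.float32),cv2.DIST_HUBER,0,.01,.01).ravel()
    res=np.abs((Q[:,0]*1000-x0)*vy-(Q[:,1]*1000-y0)*vx)
    return np.array([x0,y0]),np.array([vx,vy]),np.median(res)
E
python3 - <<'E'
from h import *
im=np.load("pics/top0im.npy"); d=np.load("pics/top0.npy"); ci=cams.camera_info("top"); W=cloud("top",d,ci)
z=W[...,2]
c=cv2.resize(im[120:265,195:315,::-1],None,fx=4,fy=4,interpolation=cv2.INTER_CUBIC); cv2.imwrite("pics/crop0.png",c)
# base front
U=np.arange(218,262);V=[np.where(z[200:275,u]>.02)[0].max()+200+.5 for u in U]
p,dv,r=line(cast(ci,U,V,.036)); print("base front",p,dv,r,"angle of normal deg",np.degrees(np.arctan2(-dv[0]*np.sign(dv[1]),abs(dv[1]))))
rows=np.arange(238,252)
for nm,f in (("L",min),("R",max)):
    u=[f(np.where(z[v,200:285]>.02)[0])+200+(-.5 if f is min else .5) for v in rows]
    Q=cast(ci,u,rows,.036); p,dv,r=line(Q); print("side",nm,p,dv,r)
U=np.arange(226,288);V=[np.where((z[125:165,u]>.015))[0].max()+125+.5 for u in U]
print(V)
p,dv,r=line(cast(ci,U,V,.026)); print("stop front",p,dv,r)
E
```

```text
base front [432.76404   14.792637] [0.10607119 0.99435854] 0.6275668646631709 angle of normal deg -6.0888853
side L [457.86014  80.06115] [ 0.9952242 -0.0976155] 0.47807017586843525
side R [456.03894  -50.320004] [ 0.9935273 -0.1135939] 0.4810967541359259
[np.float64(139.5), np.float64(139.5), np.float64(140.5), np.float64(139.5), np.float64(139.5), np.float64(139.5), np.float64(157.5), np.float64(139.5), np.float64(138.5), np.float64(139.5), np.float64(139.5), np.float64(145.5), np.float64(139.5), np.float64(139.5), np.float64(139.5), np.float64(138.5), np.float64(159.5), np.float64(139.5), np.float64(139.5), np.float64(139.5), np.float64(139.5), np.float64(139.5), np.float64(138.5), np.float64(139.5), np.float64(139.5), np.float64(139.5), np.float64(139.5), np.float64(139.5), np.float64(139.5), np.float64(139.5), np.float64(139.5), np.float64(138.5), np.float64(138.5), np.float64(139.5), np.float64(138.5), np.float64(138.5), np.float64(138.5), np.float64(157.5), np.float64(138.5), np.float64(138.5), np.float64(138.5), np.float64(138.5), np.float64(138.5), np.float64(162.5), np.float64(138.5), np.float64(138.5), np.float64(138.5), np.float64(138.5), np.float64(138.5), np.float64(138.5), np.float64(138.5), np.float64(138.5), np.float64(163.5), np.float64(138.5), np.float64(138.5), np.float64(138.5), np.float64(138.5), np.float64(138.5), np.float64(138.5), np.float64(138.5), np.float64(153.5), np.float64(138.5)]
stop front [728.2961   -31.125685] [ 0.00983409 -0.99995166] 0.6437816744380539
```

View pics/crop0.png

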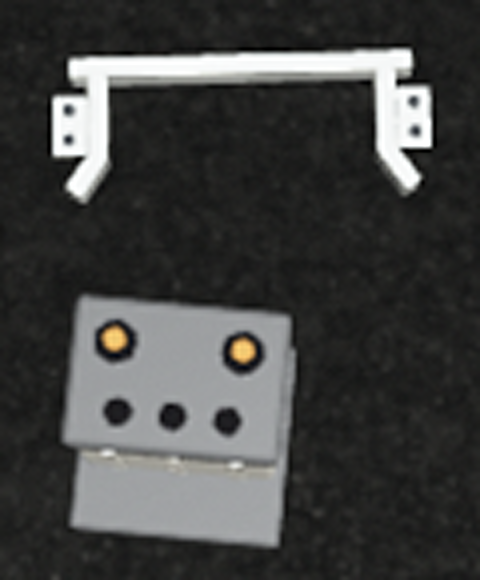

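Run:
```python
from h import *
from scipy.spatial.transform import Rotation as Ro
s=telemetry.read_state(); ci=cams.camera_info("wrist"); R=np.array(ci['R']);c=-R.T@np.array(ci['t'])
T=Ro.from_quat(s['ee_rot']).as_matrix(); print("cam in tool",T.T@(c-s['tool_pos'])); print("view dir in tool",T.T@R[2]); print("tool axes",T.round(3)) 
im,d=cams.get_image("wrist"); cv2.imwrite("pics/w0.png",im[:,:,::-1])
# bay centre: cheek inner edges/stop ends in scene & top clouds
for n in("top","scene"):
    d=np.load(f"pics/{n}0.npy"); W=cloud(n,d,cams.camera_info(n)); x,y,z=[W[...,i] for i in range(3)]
    k=(d>0)&(z>.0215)&(z<.034)&(x>.64)&(x<.76)&(y>-.15)&(y<.1)
    Q=W[k]; st=Q[(Q[:,0]>.72)]; 
    print(n,"stop y ends",np.percentile(st[:,1],[0.5,99.5]))
    for sg in(1,-1):
        cn=-.027; q=Q[(Q[:,0]>.68)&(Q[:,0]<.715)&(sg*(Q[:,1]-cn)>.06)]; print("cheek",sg,np.percentile(q[:,1],[3,50,97]).round(4),len(q))
    m=st[(abs(st[:,1]+.027)<.08)]
    b=np.linspace(-.105,.05,14); xs=[];ys=[]
    for a,bb in zip(b[:-1],b[1:]):
        q=m[(m[:,1]>=a)&(m[:,1]<bb)]
        if len(q): xs.append(np.percentile(q[:,0],[5,50,95])); ys.append((a+bb)/2)
    xs=np.array(xs); 
    for j in range(3): p=np.polyfit(ys,xs[:,j],1); print("  stop x pct",j,np.polyval(p,-.027).round(4),"slope deg",np.degrees(-p[0]).round(2))
```

```text
cam in tool [ 0.07898689  0.00121952 -0.13466501]
view dir in tool [-3.12169415e-01  1.74326915e-04  9.50026434e-01]
tool axes [[-0.965  0.263 -0.   ]
 [ 0.263  0.965 -0.001]
 [-0.    -0.001 -1.   ]]
top stop y ends [-0.134929    0.08204321]
cheek 1 [0.061  0.0663 0.0717] 60
cheek -1 [-0.126  -0.1207 -0.1139] 56
  stop x pct 0 0.7318 slope deg 0.88
  stop x pct 1 0.737 slope deg 0.66
  stop x pct 2 0.742 slope deg 1.04
scene stop y ends [-0.13567649  0.08359643]
cheek 1 [0.0605 0.0654 0.0725] 66
cheek -1 [-0.1248 -0.1198 -0.1138] 85
  stop x pct 0 0.7337 slope deg 0.8
  stop x pct 1 0.7389 slope deg 0.9
  stop x pct 2 0.7442 slope deg 0.89
```

View pics/w0.png

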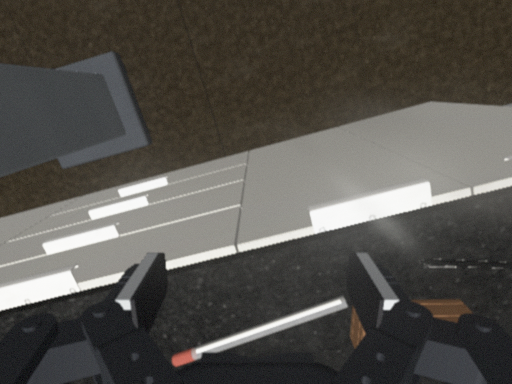

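The wrist camera sits on the tool's +x side, so I'll keep that side toward the robot. The box is at about (0.495, 0.011) with yaw −6.1°. The bay stop is at about (0.732, −0.027) with yaw +0.8°. First I move above a point in front of the base.

>>> move_arm --deltas "-0.021 -0.028 0 -0.5 1; -0.042 -0.056 0 -1 1; -0.063 -0.083 0 -1.5 1; -0.084 -0.111 0 -2 1; -0.105 -0.139 0 -2.5 1; -0.126 -0.167 0 -3 1; -0.147 -0.194 0 -3.5 1; -0.168 -0.222 0 -4 1; -0.189 -0.25 0 -4.5 1; -0.21 -0.278 0 -5 1; -0.231 -0.305 0 -5.5 1; -0.252 -0.333 0 -6 1; -0.273 -0.361 0 -6.5 1; -0.294 -0.389 0 -7 1; -0.315 -0.416 0 -7.6 1; -0.336 -0.444 0 -8.1 1; -0.357 -0.472 0 -8.6 1; -0.378 -0.5 0 -9.1 1; -0.378 -0.5 0 -9.1 1; -0.378 -0.5 0 -9.1 1"

```text
clock: 1.82
tool_pos: [0.3977, 0.0198, 0.2392]
ee_rot: [0.055, 0.998, -0.001, -0.0]
wrist_force: [-0.4, 0.9, -0.1]
grip_width: 0.995
```

```bash
cat >> h.py <<'E'
from scipy.spatial.transform import Rotation as Ro
def tcp():
    s=telemetry.read_state(); T=Ro.from_quat(s['ee_rot']).as_matrix()
    print("t",round(s['clock'],2),"tcp",np.round(s['tool_pos'],4),"toolx yaw",np.degrees(np.arctan2(T[1,0],T[0,0])).round(2),"F",np.round(s['wrist_force'],1),"g",round(s['grip_width'],3)); return s,T
def plan(p,yaw):
    s,T=tcp(); dl=T.T@(np.array(p)-s['tool_pos']); cy=np.degrees(np.arctan2(T[1,0],T[0,0])); tw=-((yaw-cy+180)%360-180); print("delta tool",dl.round(4),"turn",round(tw,2))
E
python3 - <<'E'
from h import *
tcp()
for n in("scene","wrist","top"):
    im,d=cams.get_image(n); cv2.imwrite(f"pics/{n}1.png",im[:,:,::-1]); np.save(f"pics/{n}1.npy",d)
plan([.397,.021,.02],173.9)
E
```

```text
t 1.82 tcp [0.3977 0.0198 0.2392] toolx yaw 173.69 F [-0.4  0.9 -0.1] g 0.995
t 1.97 tcp [0.3972 0.0219 0.2392] toolx yaw 173.94 F [-0.8 -0.5  0. ] g 1.004
delta tool [ 0.     -0.0007  0.2192] turn 0.04
```

View pics/scene1.png

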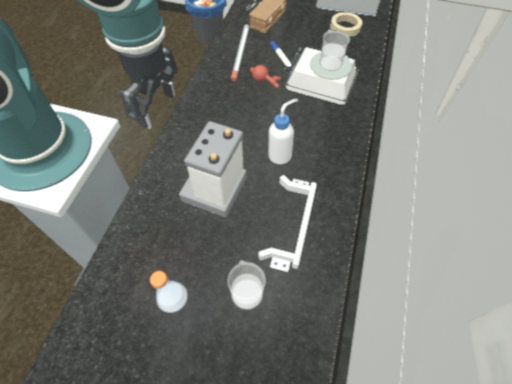

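View pics/wrist1.png

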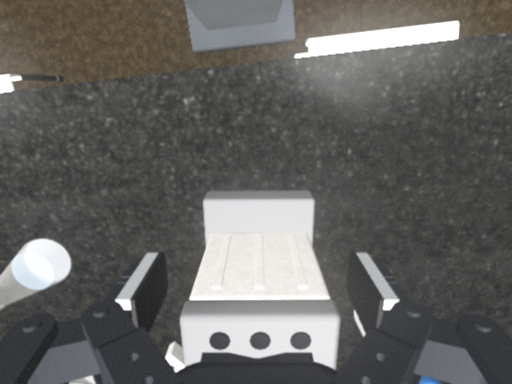

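View pics/top1.png

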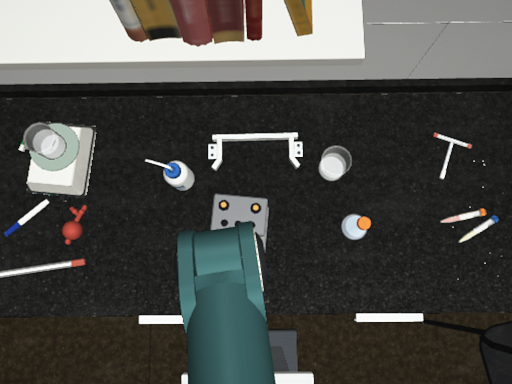

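The box sits centred between the open fingers in the wrist view (base top at (258,210), front edge towards the robot). The wrist link looks wide, so I'll measure how far gripper and wrist stick out towards the box at each height before going down.

Run:
```python
from h import *
s,T=tcp()
h=np.radians(-6.1); ex=np.array([np.cos(h),np.sin(h),0]); ey=np.array([-np.sin(h),np.cos(h),0])
for n in("scene","top"):
    d=np.load(f"pics/{n}1.npy"); W=cloud(n,d,cams.camera_info(n)); Q=W[(d>0)]-s['tool_pos']
    f=Q@ex; l=Q@ey; z=Q[:,2]
    k=(abs(l)<.15)&(f<.25)&(f>-.3)
    print(n)
    for a in np.arange(-.02,.36,.02):
        m=k&(z>=a)&(z<a+.02)&((z>0.0)|(f<.02))
        if a<.0: m&=(f<.03)
        if m.sum()>3: print("  z %.2f n %d fwd max %.3f p98 %.3f  lat %.3f %.3f"%(a,m.sum(),f[m].max(),np.percentile(f[m],98),l[m].min(),l[m].max()))
```

```text
t 1.97 tcp [0.3972 0.0219 0.2392] toolx yaw 173.94 F [-0.8 -0.5  0. ] g 1.004
scene
  z -0.02 n 119 fwd max -0.281 p98 -0.282  lat -0.086 -0.050
  z 0.00 n 217 fwd max 0.013 p98 0.012  lat -0.086 0.053
  z 0.02 n 353 fwd max 0.013 p98 0.012  lat -0.098 0.054
  z 0.04 n 429 fwd max 0.015 p98 0.014  lat -0.095 0.072
  z 0.06 n 614 fwd max 0.019 p98 0.018  lat -0.085 0.071
  z 0.08 n 509 fwd max 0.022 p98 0.020  lat -0.075 0.069
  z 0.10 n 389 fwd max 0.021 p98 0.017  lat -0.072 0.065
  z 0.12 n 375 fwd max 0.039 p98 0.039  lat -0.041 0.020
  z 0.14 n 452 fwd max 0.039 p98 0.038  lat -0.042 0.019
  z 0.16 n 300 fwd max 0.039 p98 0.038  lat -0.042 0.016
  z 0.18 n 625 fwd max 0.049 p98 0.048  lat -0.051 0.030
  z 0.20 n 797 fwd max 0.049 p98 0.047  lat -0.051 0.040
  z 0.22 n 710 fwd max 0.048 p98 0.047  lat -0.050 0.024
  z 0.24 n 577 fwd max 0.051 p98 0.049  lat -0.062 0.010
  z 0.26 n 433 fwd max 0.060 p98 0.057  lat -0.065 -0.041
top
  z 0.04 n 5 fwd max 0.008 p98 0.007  lat -0.075 -0.071
  z 0.06 n 14 fwd max 0.011 p98 0.011  lat -0.075 -0.072
  z 0.08 n 10 fwd max 0.010 p98 0.010  lat -0.072 -0.070
  z 0.10 n 4 fwd max 0.010 p98 0.010  lat -0.069 -0.068
  z 0.30 n 197 fwd max 0.065 p98 0.062  lat -0.067 0.066
  z 0.32 n 1120 fwd max 0.061 p98 0.057  lat -0.065 0.065
  z 0.34 n 2250 fwd max 0.049 p98 0.042  lat -0.072 0.059
```

Run:
```python
from h import *
s,T=tcp()
h=np.radians(-6.1); ex=np.array([np.cos(h),np.sin(h),0]); ey=np.array([-np.sin(h),np.cos(h),0])
n="scene"; d=np.load(f"pics/{n}1.npy"); W=cloud(n,d,cams.camera_info(n)); Q=W[(d>0)]-s['tool_pos']
f=Q@ex; l=Q@ey; z=Q[:,2]; k=(abs(l)<.12)&(f<.1)&(f>-.1)
for a in list(np.arange(-.012,.044,.004))+list(np.arange(.164,.2,.003)):
    m=k&(z>=a)&(z<a+.003)
    if m.sum()>1: print("  z %.3f n %d fwd %.3f  lat %.3f %.3f"%(a,m.sum(),f[m].max(),l[m].min(),l[m].max()))
```

```text
t 1.97 tcp [0.3972 0.0219 0.2392] toolx yaw 173.94 F [-0.8 -0.5  0. ] g 1.004
  z 0.004 n 4 fwd 0.009  lat 0.040 0.042
  z 0.008 n 13 fwd 0.012  lat -0.052 0.044
  z 0.012 n 23 fwd 0.012  lat -0.057 0.044
  z 0.016 n 25 fwd 0.013  lat -0.058 0.053
  z 0.020 n 30 fwd 0.013  lat -0.059 0.053
  z 0.024 n 24 fwd 0.012  lat -0.059 0.044
  z 0.028 n 21 fwd 0.012  lat -0.059 0.054
  z 0.032 n 28 fwd 0.013  lat -0.061 0.042
  z 0.036 n 22 fwd 0.012  lat -0.059 0.045
  z 0.040 n 22 fwd 0.013  lat -0.060 0.046
  z 0.164 n 164 fwd 0.039  lat -0.041 0.016
  z 0.167 n 39 fwd 0.034  lat -0.041 -0.010
  z 0.170 n 3 fwd 0.031  lat -0.024 -0.016
  z 0.179 n 13 fwd 0.047  lat -0.049 0.024
  z 0.182 n 96 fwd 0.049  lat -0.051 0.021
  z 0.185 n 109 fwd 0.049  lat -0.051 0.021
  z 0.188 n 154 fwd 0.049  lat -0.051 0.025
  z 0.191 n 60 fwd 0.047  lat -0.049 0.006
  z 0.194 n 88 fwd 0.049  lat -0.051 0.018
  z 0.197 n 105 fwd 0.048  lat -0.051 0.030
  z 0.200 n 173 fwd 0.049  lat -0.051 0.033
```

>>> move_arm --deltas "0 0 0.03 0 1; 0 0 0.06 0 1; 0 0 0.09 0 1; 0 0 0.12 0 1; 0 0 0.15 0 1; 0 0 0.18 0 1; 0 0 0.205 0 1; 0 0 0.22 0 1; 0 0 0.225 0 1; 0 0 0.225 0 1; 0 0 0.225 0 1; 0 0 0.225 0 1"

```text
clock: 2.97
tool_pos: [0.3977, 0.0222, 0.0152]
ee_rot: [0.053, 0.999, -0.0, 0.001]
wrist_force: [0.1, -1.5, 0.8]
grip_width: 1.002
```

Run:
```python
from h import *
s,T=tcp()
for n in("scene","wrist"):
    im,d=cams.get_image(n); cv2.imwrite(f"pics/{n}2.png",im[:,:,::-1]); np.save(f"pics/{n}2.npy",d)
im=cv2.imread("pics/scene2.png"); cv2.imwrite("pics/scene2c.png",cv2.resize(im[60:260,120:340],None,fx=3,fy=3,interpolation=cv2.INTER_CUBIC))
# box points in gripper frame from wrist depth
ci=cams.camera_info("wrist"); W=cloud("w",d,ci); k=(d>0)&(W[...,2]>.025)&(W[...,2]<.045)
Q=W[k]; print(len(Q), Q.min(0),Q.max(0))
```

```text
t 2.97 tcp [0.3977 0.0222 0.0152] toolx yaw 173.97 F [ 0.1 -1.5  0.8] g 1.002
6323 [ 0.38251142 -0.032727    0.02500596] [0.44883515 0.07996796 0.04499553]
```

View pics/scene2c.png

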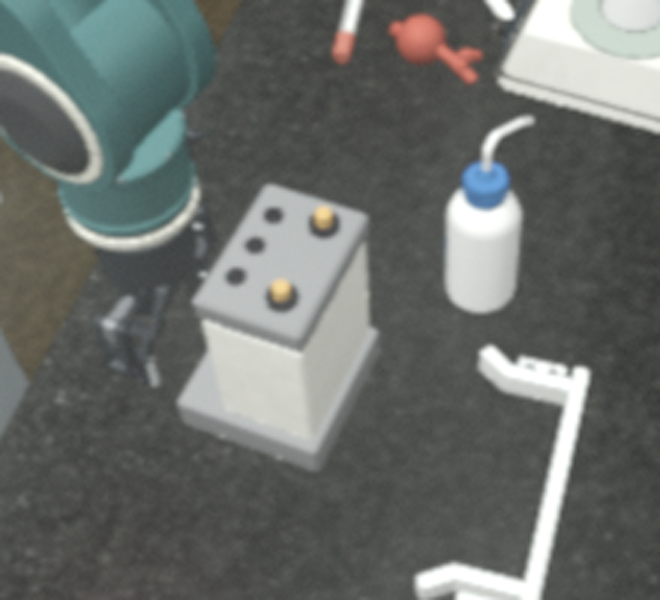

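View pics/wrist2.png

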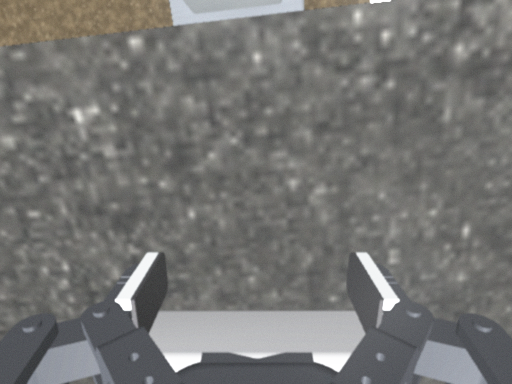

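The base edge is level in the wrist view (row 311), parallel to the jaws, with a gap of about 24 mm. I'll write a box-pose estimator for the scene camera (lid and terminals), and check it on the first image.

```bash
cat >> h.py <<'E'
def boxpose(im,d,ci,guess=None):
    W=cloud("s",d,ci); x,y,z=[W[...,i] for i in range(3)]
    roi=(d>0)&(x>.44)&(x<.8)&(abs(y+.01)<.12)
    m=(roi&(z>.178)&(z<.194)).astype(np.uint8)
    n,lab,st,ce=cv2.connectedComponentsWithStats(m); i=1+np.argmax(st[1:,4]); k=lab==i
    k=cv2.morphologyEx(k.astype(np.uint8),cv2.MORPH_CLOSE,np.ones((5,5)))
    cs=max(cv2.findContours(k,cv2.RETR_EXTERNAL,cv2.CHAIN_APPROX_NONE)[0],key=cv2.contourArea)[:,0,:].astype(float)
    P=cast(ci,cs[:,0],cs[:,1],.186)[:,:2]*1000
    (cx,cy),(w,h),a=cv2.minAreaRect(P.astype(np.float32))
    a=(a+45)%90-45
    # terminals
    hsv=cv2.cvtColor(im,cv2.COLOR_RGB2HSV); o=((hsv[...,0]>10)&(hsv[...,0]<28)&(hsv[...,1]>100)&(hsv[...,2]>120)&roi&(z>.15)).astype(np.uint8)
    n,lab,st,ce=cv2.connectedComponentsWithStats(o); idx=[j for j in np.argsort(-st[1:,4])+1 if st[j,4]>8][:2]
    t=None
    if len(idx)==2:
        q=cast(ci,ce[idx,0],ce[idx,1],.198)[:,:2]*1000; v=q[0]-q[1]; v*=np.sign(v[1]); t=(q.mean(0).round(1),np.degrees(np.arctan2(-v[0],v[1])).round(2),np.linalg.norm(v).round(1))
    print("lid c",round(cx,1),round(cy,1),"wh",round(w,1),round(h,1),"yaw",round(a,2),"| term",t)
    return cx,cy,a,t
E
python3 - <<'E'
from h import *
ci=cams.camera_info("scene")
for i,im in((0,np.load("pics/scene0im.npy")),(2,cv2.imread("pics/scene2.png")[:,:,::-1].copy())):
    boxpose(im,np.load(f"pics/scene{i}.npy"),ci)
boxpose(np.load("pics/top0im.npy"),np.load("pics/top0.npy"),cams.camera_info("top"))
E
```

```text
lid c 516.7 6.2 wh 123.6 85.1 yaw -6.08 | term None
lid c 516.5 6.2 wh 123.5 84.7 yaw -5.96 | term None
lid c 512.6 9.3 wh 119.0 83.8 yaw -6.04 | term (array([979.5,  35.6]), np.float64(-3.38), np.float64(348.8))
```

>>> move_arm --deltas "-0.006 0 0.001 0 1; -0.012 0 0.001 0 1; -0.016 0 0.001 0 1; -0.019 0 0.001 0 1; -0.021 0 0.001 0 1; -0.023 0 0.001 0 1; -0.025 0 0.001 0 1; -0.026 0 0.001 0 1"

```text
clock: 3.73
tool_pos: [0.4237, 0.0193, 0.0141]
ee_rot: [0.053, 0.999, -0.0, 0.001]
wrist_force: [0.0, 0.3, -0.5]
grip_width: 0.997
```

Run:
```python
from h import *
s,T=tcp()
im,d=cams.get_image("scene"); cv2.imwrite("pics/scene3.png",im[:,:,::-1]); boxpose(im,d,cams.camera_info("scene")); tcp()
```

```text
t 3.73 tcp [0.4237 0.0193 0.0141] toolx yaw 173.96 F [ 0.   0.3 -0.5] g 0.997
lid c 516.6 6.5 wh 123.1 84.9 yaw -6.07 | term None
t 3.78 tcp [0.4238 0.0193 0.0141] toolx yaw 173.96 F [-0.3 -0.   0.1] g 0.998
```

The estimator repeats to about 0.1°. There is no contact yet. Next I'll plan a steering push that stays inside the friction cone: swing the heading to −15°, then back to +0.8°.

```bash
cat > path.py <<'E'
import numpy as np
from h import *
def path(C0,ds=.001,S=.177):
    s=np.arange(0,S+ds/2,ds)
    th=np.interp(s,[0,.06,.095,.155,1],[-6.0,-15,-15,.8,.8]); be=np.interp(s,[0,.015,.1,.15,1],[0,-4,-4,0,0])
    # smooth
    k=np.ones(15)/15; th=np.convolve(np.pad(th,7,mode='edge'),k,'valid')
    ph=np.radians(th+be); C=C0+np.c_[np.cumsum(np.cos(ph)),np.cumsum(np.sin(ph))]*ds
    t=np.radians(th); F=C-.0745*np.c_[np.cos(t),np.sin(t)]
    return s,C,th,F
E
python3 - <<'E'
from path import *
s,C,th,F=path(np.array([.4975,.0095])); print(C[-1],F[0],F[-1])
st,T=tcp(); p0=st['tool_pos'][:2]; cur=np.degrees(np.arctan2(T[1,0],T[0,0]))
for i in range(0,len(s),5):
    w=np.r_[F[i]-F[0],0]; dl=T.T@w; print(i,F[i].round(4),round(th[i],1),"tool",dl.round(4)[:2],"turn",round(-(th[i]-th[0]),1))
E
```

```text
[ 0.6706549  -0.02555695] [0.42444106 0.01753997] [ 0.59616216 -0.02659713]
t 3.78 tcp [0.4238 0.0193 0.0141] toolx yaw 173.96 F [-0.3 -0.   0.1] g 0.998
0 [0.4244 0.0175] -6.3 tool [0. 0.] turn -0.0
5 [0.4295 0.0175] -6.8 tool [-0.005   0.0005] turn 0.5
10 [0.4345 0.0177] -7.5 tool [-0.01    0.0012] turn 1.2
15 [0.4396 0.0176] -8.2 tool [-0.015   0.0017] turn 2.0
20 [0.4446 0.0175] -9.0 tool [-0.02    0.0021] turn 2.7
25 [0.4496 0.0173] -9.8 tool [-0.025   0.0024] turn 3.5
30 [0.4546 0.017 ] -10.5 tool [-0.0301  0.0027] turn 4.2
35 [0.4596 0.0167] -11.3 tool [-0.0351  0.0029] turn 5.0
40 [0.4646 0.0163] -12.0 tool [-0.0401  0.003 ] turn 5.7
45 [0.4697 0.0158] -12.8 tool [-0.0451  0.0031] turn 6.5
50 [0.4746 0.0153] -13.5 tool [-0.0502  0.0031] turn 7.2
55 [0.4796 0.0147] -14.2 tool [-0.0552  0.003 ] turn 7.9
60 [0.4845 0.0137] -14.7 tool [-0.0602  0.0025] turn 8.4
65 [0.4893 0.0124] -15.0 tool [-0.0651  0.0017] turn 8.7
70 [0.4941 0.0108] -15.0 tool [-0.07    0.0007] turn 8.7
75 [0.4988 0.0092] -15.0 tool [-0.0748 -0.0005] turn 8.7
80 [0.5035 0.0076] -15.0 tool [-0.0797 -0.0016] tur
[... 428 characters left out ...]
 -0.0121] -8.4 tool [-0.1182 -0.0173] turn 2.1
125 [ 0.5448 -0.0146] -7.1 tool [-0.1231 -0.0193] turn 0.8
130 [ 0.5496 -0.017 ] -5.8 tool [-0.1281 -0.0212] turn -0.5
135 [ 0.5544 -0.0193] -4.5 tool [-0.1331 -0.0229] turn -1.8
140 [ 0.5593 -0.0214] -3.1 tool [-0.1382 -0.0245] turn -3.1
145 [ 0.5642 -0.0234] -1.8 tool [-0.1433 -0.026 ] turn -4.4
150 [ 0.5692 -0.0251] -0.6 tool [-0.1484 -0.0272] turn -5.7
155 [ 0.5742 -0.0262] 0.3 tool [-0.1535 -0.0278] turn -6.6
160 [ 0.5792 -0.0268] 0.7 tool [-0.1585 -0.0278] turn -7.0
165 [ 0.5842 -0.0268] 0.8 tool [-0.1635 -0.0273] turn -7.1
170 [ 0.5892 -0.0267] 0.8 tool [-0.1685 -0.0267] turn -7.1
175 [ 0.5942 -0.0266] 0.8 tool [-0.1734 -0.0261] turn -7.1
```

>>> move_arm --deltas "-0.002 0 0 0 1; -0.004 0 0 0 1; -0.007 0.0005 0 0.5 1; -0.011 0.001 0 1.1 1; -0.015 0.0015 0 1.8 1; -0.019 0.002 0 2.4 1; -0.023 0.0022 0 3 1; -0.027 0.0025 0 3.6 1; -0.031 0.0027 0 4.2 1; -0.034 0.0028 0 4.6 1; -0.036 0.0029 0 5 1; -0.037 0.0029 0 5 1"

```text
clock: 4.78
tool_pos: [0.4599, 0.0185, 0.0138]
ee_rot: [0.096, 0.995, -0.0, -0.001]
wrist_force: [-7.3, 0.8, 3.0]
grip_width: 0.998
```

Run:
```python
from h import *
s,T=tcp()
im,d=cams.get_image("scene"); cv2.imwrite("pics/scene4.png",im[:,:,::-1]); x,y,a,t=boxpose(im,d,cams.camera_info("scene")); 
h=np.radians(a); e=np.array([np.cos(h),np.sin(h)]); o=np.array([x,y])-17.5*e; q=o-s['tool_pos'][:2]*1000; print("origin",o.round(1),"rel tcp: fwd",q@e,"lat",q@[-e[1],e[0]])
c=cv2.resize(im[60:260,120:340,::-1],None,fx=3,fy=3,interpolation=cv2.INTER_CUBIC); cv2.imwrite("pics/scene4c.png",c)
```

```text
t 4.78 tcp [0.4599 0.0185 0.0138] toolx yaw 168.96 F [-7.3  0.8  3. ] g 0.998
lid c 550.9 -2.9 wh 123.0 85.0 yaw -10.99 | term None
origin [5.337e+02 4.000e-01] rel tcp: fwd 75.86435108076147 lat -3.7153361386540307
```

View pics/scene4c.png

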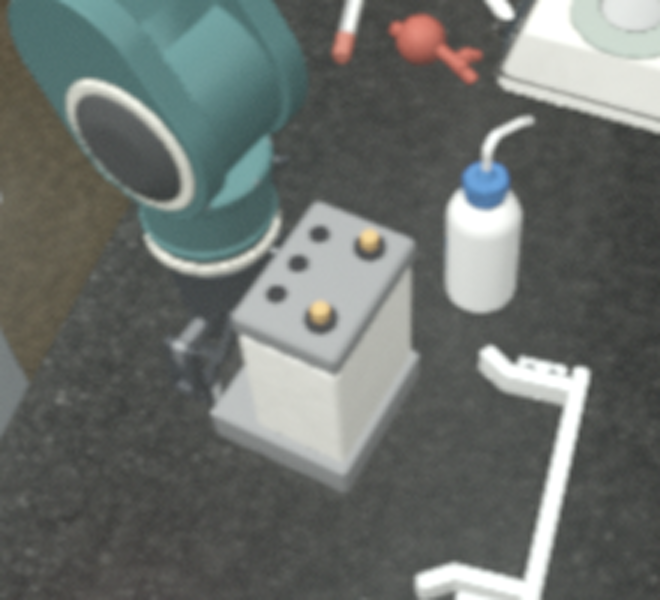

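Both fingers hold the face: box yaw −10.99° against tool heading −11.04°, at 7 N. I'll continue with the remaining path, recomputed from here.

Run:
```python
from path import *
s,C,th,F=path(np.array([.4975,.0095])); i0=35
print("remaining C",C[-1]-C[i0], "th",th[i0])
st,T=tcp()
for i in range(i0,len(s),5):
    dl=T.T@np.r_[F[i]-F[i0],0]; print(i,round(th[i],1),dl.round(4)[:2],"turn",round(-(th[i]+11),1))
```

```text
remaining C [ 0.13794959 -0.02772779] th -11.250000000000002
t 4.83 tcp [0.46   0.0185 0.0138] toolx yaw 168.97 F [-2.9  1.5  0.4] g 0.995
35 -11.3 [0. 0.] turn 0.3
40 -12.0 [-0.005   0.0006] turn 1.0
45 -12.8 [-0.01    0.0011] turn 1.8
50 -13.5 [-0.015   0.0015] turn 2.5
55 -14.2 [-0.02    0.0018] turn 3.2
60 -14.7 [-0.025   0.0018] turn 3.7
65 -15.0 [-0.03    0.0015] turn 4.0
70 -15.0 [-0.0349  0.0008] turn 4.0
75 -15.0 [-0.0399  0.0001] turn 4.0
80 -15.0 [-0.0448 -0.0006] turn 4.0
85 -15.0 [-0.0498 -0.0013] turn 4.0
90 -14.9 [-0.0547 -0.002 ] turn 3.9
95 -14.5 [-0.0597 -0.0033] turn 3.5
100 -13.6 [-0.0646 -0.005 ] turn 2.6
105 -12.4 [-0.0695 -0.0071] turn 1.4
110 -11.0 [-0.0744 -0.0092] turn 0.0
115 -9.7 [-0.0795 -0.0111] turn -1.3
120 -8.4 [-0.0845 -0.0128] turn -2.6
125 -7.1 [-0.0896 -0.0144] turn -3.9
130 -5.8 [-0.0947 -0.0159] turn -5.2
135 -4.5 [-0.0999 -0.0172] turn -6.5
140 -3.1 [-0.1051 -0.0183] turn -7.9
145 -1.8 [-0.1103 -0.0193] turn -9.2
150 -0.6 [-0.1155 -0.0201] turn -10.4
155 0.3 [-0.1206 -0.0203] turn -11.3
160 0.7 [-0.1256 -0.0198] turn -11.7
165 0.8 [-0.1305 -0.0188] turn -11.8
170 0.8 [-0.1354 -0.0178] turn -11.8
175 0.8 [-0.1403 -0.0168] turn -11.8
```

Remaining (138, −27.7) mm matches what's needed. Next chunk, to s=95.

>>> move_arm --deltas "-0.003 0.0003 0 0.6 1; -0.007 0.0008 0 1.3 1; -0.011 0.0012 0 1.9 1; -0.015 0.0015 0 2.5 1; -0.019 0.0017 0 3.1 1; -0.023 0.0018 0 3.5 1; -0.027 0.0017 0 3.8 1; -0.031 0.0014 0 4 1; -0.035 0.0008 0 4 1; -0.039 0.0002 0 4 1; -0.043 -0.0004 0 4 1; -0.047 -0.0009 0 4 1; -0.051 -0.0015 0 4 1; -0.055 -0.002 0 3.9 1; -0.058 -0.0028 0 3.6 1; -0.06 -0.0034 0 3.4 1; -0.06 -0.0034 0 3.4 1"

```text
clock: 6.25
tool_pos: [0.5173, 0.004, 0.0134]
ee_rot: [0.125, 0.992, 0.0, -0.002]
wrist_force: [-4.9, 0.9, 2.1]
grip_width: 1.001
```

```bash
cat >> h.py <<'E'
def look(tag):
    s,T=tcp(); im,d=cams.get_image("scene"); cv2.imwrite(f"pics/scene{tag}.png",im[:,:,::-1]); x,y,a,t=boxpose(im,d,cams.camera_info("scene"))
    h=np.radians(a); e=np.array([np.cos(h),np.sin(h)]); o=np.array([x,y])-17.5*e; q=o-s['tool_pos'][:2]*1000; print("origin",o.round(1),"rel tcp: fwd",(q@e).round(1),"lat",(q@[-e[1],e[0]]).round(1))
    cv2.imwrite(f"pics/scene{tag}c.png",cv2.resize(im[60:280,120:340,::-1],None,fx=2.7,fy=2.7,interpolation=cv2.INTER_CUBIC))
E
python3 - <<'E'
from path import *
look("5")
s,C,th,F=path(np.array([.4975,.0095])); i0=95
print("remaining C",C[-1]-C[i0], "th",th[i0])
st,T=tcp()
for i in range(i0,len(s),5):
    dl=T.T@np.r_[F[i]-F[i0],0]; print(i,round(th[i],1),dl.round(4)[:2],"turn",round(-(th[i]-th[i0]),1))
E
```

```text
t 6.25 tcp [0.5173 0.004  0.0134] toolx yaw 165.61 F [-4.9  0.9  2.1] g 1.001
lid c 606.6 -22.0 wh 122.3 84.5 yaw -14.38 | term None
origin [589.7 -17.6] rel tcp: fwd 75.5 lat -2.9
remaining C [ 0.08096256 -0.00898902] th -14.508444444444443
t 6.3 tcp [0.5173 0.004  0.0135] toolx yaw 165.6 F [-5.2  2.3  2.7] g 0.996
95 -14.5 [0. 0.] turn -0.0
100 -13.6 [-0.005  -0.0015] turn -0.9
105 -12.4 [-0.01   -0.0033] turn -2.1
110 -11.0 [-0.0151 -0.0051] turn -3.5
115 -9.7 [-0.0202 -0.0067] turn -4.8
120 -8.4 [-0.0254 -0.0081] turn -6.1
125 -7.1 [-0.0306 -0.0094] turn -7.4
130 -5.8 [-0.0358 -0.0106] turn -8.7
135 -4.5 [-0.041  -0.0115] turn -10.0
140 -3.1 [-0.0462 -0.0124] turn -11.4
145 -1.8 [-0.0515 -0.0131] turn -12.7
150 -0.6 [-0.0567 -0.0135] turn -13.9
155 0.3 [-0.0619 -0.0134] turn -14.8
160 0.7 [-0.0668 -0.0126] turn -15.3
165 0.8 [-0.0717 -0.0114] turn -15.3
170 0.8 [-0.0765 -0.0101] turn -15.3
175 0.8 [-0.0813 -0.0088] turn -15.3
```

View pics/scene5c.png

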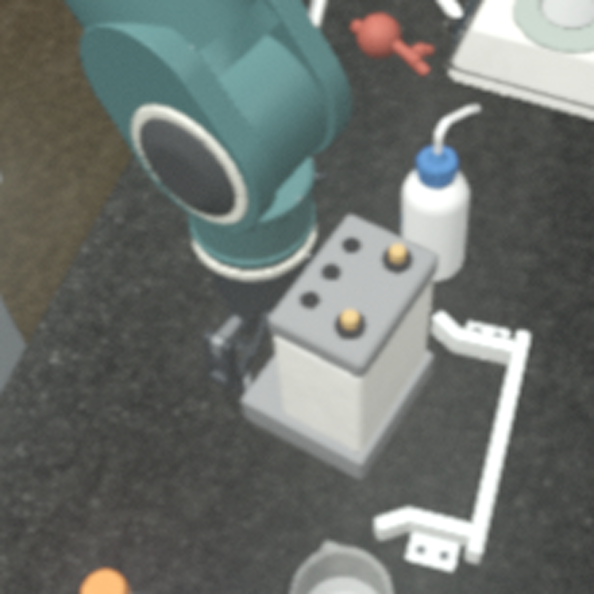

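On track: the remaining distance from the scene is (81, −9.8) mm and the plan has (81, −9.0). Now I swing the heading back and enter the bay.

>>> move_arm --deltas "-0.003 -0.0009 0 -0.5 1; -0.007 -0.0022 0 -1.3 1; -0.011 -0.0037 0 -2.3 1; -0.015 -0.0051 0 -3.4 1; -0.019 -0.0063 0 -4.5 1; -0.023 -0.0075 0 -5.5 1; -0.027 -0.0086 0 -6.5 1; -0.031 -0.0096 0 -7.5 1; -0.035 -0.0105 0 -8.5 1; -0.039 -0.0112 0 -9.5 1; -0.043 -0.0119 0 -10.5 1; -0.047 -0.0126 0 -11.5 1; -0.051 -0.0131 0 -12.5 1; -0.055 -0.0135 0 -13.4 1; -0.059 -0.0136 0 -14.2 1; -0.062 -0.0134 0 -14.8 1; -0.065 -0.0129 0 -15.2 1; -0.066 -0.0127 0 -15.3 1; -0.066 -0.0127 0 -15.3 1"

```text
clock: 7.88
tool_pos: [0.5768, -0.0251, 0.0129]
ee_rot: [-0.008, 1.0, 0.0, -0.003]
wrist_force: [-7.6, -1.5, 3.5]
grip_width: 1.0
```

Run:
```python
from path import *
look("6")
from h import *
im,d=cams.get_image("scene"); W=cloud("s",d,cams.camera_info("scene")); z=W[...,2]
```

```text
t 7.88 tcp [ 0.5768 -0.0251  0.0129] toolx yaw -179.12 F [-7.6 -1.5  3.5] g 1.0
lid c 668.1 -26.5 wh 83.2 122.7 yaw 0.85 | term None
origin [650.6 -26.8] rel tcp: fwd 73.7 lat -2.8
```

View pics/scene6c.png

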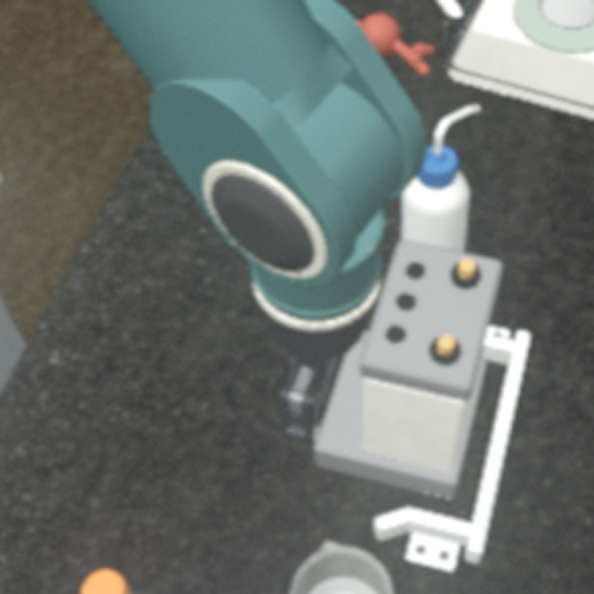

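>>> move_arm --deltas "-0.003 0 -0.001 0 1; -0.006 0 -0.001 0 1; -0.009 0 -0.001 0 1; -0.011 0 -0.001 0 1; -0.013 0 -0.001 0 1; -0.014 0 -0.001 0 1; -0.015 0 -0.001 0 1; -0.016 0 -0.001 0 1"

```text
clock: 8.65
tool_pos: [0.5928, -0.0248, 0.0137]
ee_rot: [-0.008, 1.0, 0.0, -0.003]
wrist_force: [-5.1, 0.9, -2.8]
grip_width: 0.999
```

Run:
```python
from h import *
look("7")
```

```text
t 8.65 tcp [ 0.5928 -0.0248  0.0137] toolx yaw -179.12 F [-5.1  0.9 -2.8] g 0.999
lid c 684.9 -26.3 wh 83.3 123.2 yaw 0.82 | term None
origin [667.5 -26.6] rel tcp: fwd 74.6 lat -2.8
```

About 3–4 mm to go, in small steps while I watch the force.

>>> move_arm --deltas "-0.001 0 0 0 1; -0.002 0 0 0 1; -0.0025 0 0 0 1; -0.003 0 0 0 1"

```text
clock: 9.03
tool_pos: [0.5961, -0.0247, 0.0137]
ee_rot: [-0.008, 1.0, 0.0, -0.003]
wrist_force: [-4.6, 0.1, -2.1]
grip_width: 1.004
```

Run:
```python
from h import *
look("8")
```

```text
t 9.03 tcp [ 0.5961 -0.0247  0.0137] toolx yaw -179.12 F [-4.6  0.1 -2.1] g 1.004
lid c 688.2 -26.5 wh 83.2 123.6 yaw 0.8 | term None
origin [670.7 -26.7] rel tcp: fwd 74.6 lat -3.0
```

>>> move_arm --deltas "-0.0005 0 0 0 1; -0.001 0 0 0 1; -0.0015 0 0 0 1; -0.002 0 0 0 1"

```text
clock: 9.42
tool_pos: [0.5971, -0.0246, 0.0133]
ee_rot: [-0.008, 1.0, 0.0, -0.004]
wrist_force: [-12.3, 0.1, -1.7]
grip_width: 1.003
```

Force rose to 12 N with the motion stalling, so the box is touching the stop. I'll press slightly more, and the moment will tell whether it seats squarely.

>>> move_arm --deltas "-0.001 0 0 0 1; -0.002 0 0 0 1; -0.002 0 0 0 1; -0.002 0 0 0 1"

```text
clock: 9.75
tool_pos: [0.597, -0.0246, 0.0129]
ee_rot: [-0.007, 1.0, 0.001, -0.006]
wrist_force: [-18.2, 0.8, 7.4]
grip_width: 1.001
```

Run:
```python
from h import *
look("9"); s=telemetry.read_state(); print("moment",np.round(s['moment'],2))
# gap between base back edge and stop, from the top camera and scene
for n in("top","scene"):
    im,d=cams.get_image(n); np.save(f"pics/{n}9.npy",d); cv2.imwrite(f"pics/{n}9.png",im[:,:,::-1])
im=cv2.imread("pics/scene9.png"); cv2.imwrite("pics/scene9z.png",cv2.resize(im[130:280,240:340],None,fx=5,fy=4,interpolation=cv2.INTER_CUBIC))
```

```text
t 9.75 tcp [ 0.597  -0.0246  0.0129] toolx yaw -179.15 F [-18.2   0.8   7.4] g 1.001
lid c 687.3 -26.3 wh 85.1 122.9 yaw 0.79 | term None
origin [669.8 -26.6] rel tcp: fwd 72.7 lat -3.0
moment [-0.08  3.57 -0.19]
```

View pics/scene9z.png

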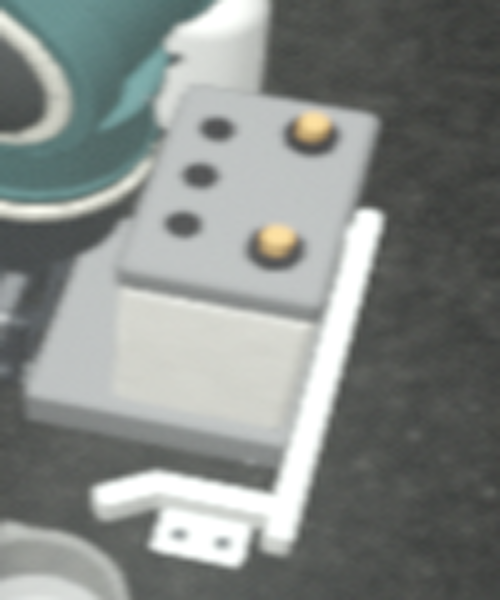

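View pics/top9.png

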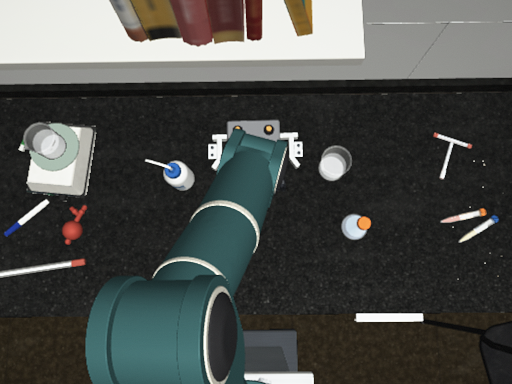

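Force 18 N with the yaw moment only −0.19 N·m (10 mm off centre), so the box is seated on both sides. Next I back off straight, rise and look from above.

>>> move_arm --deltas "0.001 0 0 0 1; 0.002 0 0 0 1; 0.004 0 0 0 1; 0.008 0 0 0 1; 0.015 0 0 0 1; 0.025 0 0 0 1; 0.035 0 0 0 1; 0.05 0 0 0 1; 0.065 0 0 0 1; 0.08 0 -0.005 0 1; 0.1 0 -0.02 0 1; 0.115 0 -0.045 0 1; 0.13 0 -0.07 0 1; 0.145 0 -0.1 0 1; 0.16 0 -0.13 0 1; 0.175 0 -0.16 0 1; 0.185 0 -0.19 0 1; 0.19 0 -0.22 0 1; 0.19 0 -0.23 0 1; 0.19 0 -0.23 0 1"

```text
clock: 11.57
tool_pos: [0.4105, -0.0275, 0.2476]
ee_rot: [-0.008, 1.0, 0.002, -0.004]
wrist_force: [-0.5, 0.1, 0.6]
grip_width: 0.999
```

Run:
```python
from h import *
look("A")
im,d=cams.get_image("top"); np.save("pics/topA.npy",d); cv2.imwrite("pics/topA.png",im[:,:,::-1])
cv2.imwrite("pics/topAc.png",cv2.resize(im[110:215,195:315,::-1],None,fx=5,fy=5,interpolation=cv2.INTER_CUBIC))
boxpose(im,d,cams.camera_info("top"))
```

```text
t 11.57 tcp [ 0.4105 -0.0275  0.2476] toolx yaw -179.12 F [-0.5  0.1  0.6] g 0.999
lid c 688.2 -26.0 wh 83.2 122.3 yaw 0.79 | term None
origin [670.7 -26.2] rel tcp: fwd 260.2 lat -2.4
lid c 684.4 -23.6 wh 84.8 119.3 yaw 0.87 | term (array([979.5,  35.7]), np.float64(-3.29), np.float64(348.9))
```

View pics/topA.png

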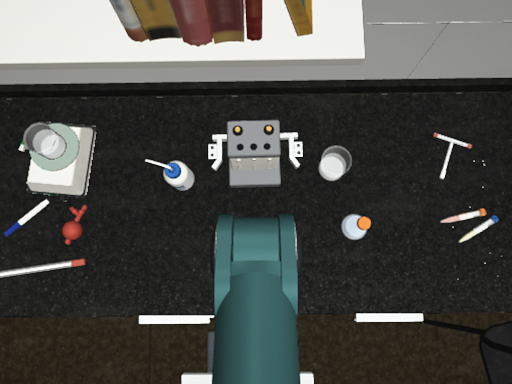

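View pics/sceneAc.png

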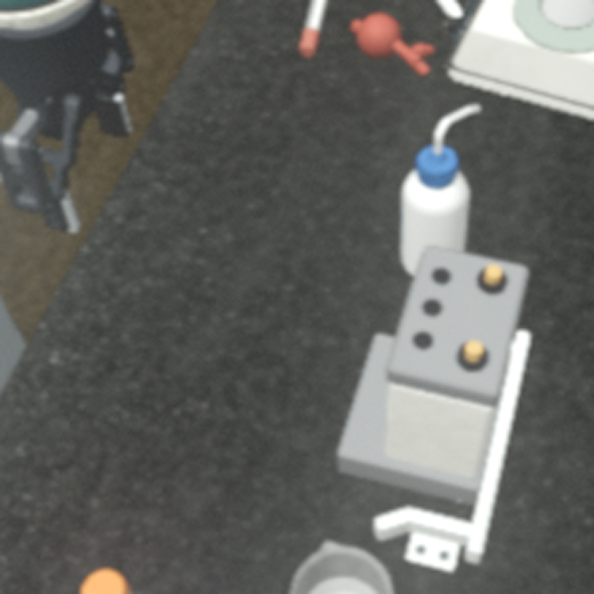

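The box now stands in the bay (top view (255,153)), its back edge along the white stop, and scene yaw is 0.79° against 0.85° for the stop. A last check covers the bystanders and any tilt of the box.

Run:
```python
from h import *
ci=cams.camera_info("scene")
a=np.load("pics/scene0im.npy"); b=cv2.imread("pics/sceneA.png")[:,:,::-1]
for nm,(r,c) in dict(bottle=(slice(95,165),slice(265,300)),beaker=(slice(258,312),slice(225,268)),flask=(slice(265,315),slice(148,190))).items():
    x=np.float32(cv2.cvtColor(a,7)[r,c]);y=np.float32(cv2.cvtColor(np.ascontiguousarray(b),7)[r,c]); print(nm,"shift px",np.round(cv2.phaseCorrelate(x,y),2),"mean diff",abs(x-y).mean().round(2))
im,d=cams.get_image("scene"); W=cloud("s",d,ci); x,y,z=[W[...,i] for i in range(3)]
k=(d>0)&(x>.65)&(x<.72)&(abs(y+.026)<.05)&(z>.175)&(z<.195); Q=W[k]; A=np.c_[Q[:,:2],np.ones(len(Q))]; p=np.linalg.lstsq(A,Q[:,2],rcond=None)[0]; print("lid tilt deg",np.degrees(p[:2]).round(2),"z",np.median(Q[:,2]))
# base front edge in top image
d=np.load("pics/topA.npy"); ci=cams.camera_info("top"); z=cloud("t",d,ci)[...,2]
U=np.arange(234,277);V=[np.where(z[165:200,u]>.02)[0].max()+165+.5 for u in U]
p,dv,r=line(cast(ci,U,V,.036)); print("base front",p,"yaw",np.degrees(np.arctan(-dv[0]/dv[1])),r)
tcp()
```

```text
Traceback (most recent call last):
ValueError: setting an array element with a sequence. The requested array has an inhomogeneous shape after 1 dimensions. The detected shape was (2,) + inhomogeneous part.
```

Run:
```python
from h import *
ci=cams.camera_info("scene")
a=np.load("pics/scene0im.npy"); b=cv2.imread("pics/sceneA.png")[:,:,::-1]
for nm,(r,c) in dict(bottle=(slice(95,150),slice(265,300)),beaker=(slice(258,312),slice(225,268)),flask=(slice(265,315),slice(148,190))).items():
    x=np.float32(cv2.cvtColor(a,7)[r,c]);y=np.float32(cv2.cvtColor(np.ascontiguousarray(b),7)[r,c]); print(nm,"shift px",cv2.phaseCorrelate(x,y)[0],"mean diff",abs(x-y).mean().round(2))
im,d=cams.get_image("scene"); W=cloud("s",d,ci); x,y,z=[W[...,i] for i in range(3)]
k=(d>0)&(x>.65)&(x<.72)&(abs(y+.026)<.05)&(z>.175)&(z<.195); Q=W[k]; A=np.c_[Q[:,:2],np.ones(len(Q))]; p=np.linalg.lstsq(A,Q[:,2],rcond=None)[0]; print("lid tilt deg",np.degrees(p[:2]).round(2),"z",np.median(Q[:,2]))
d=np.load("pics/topA.npy"); ci=cams.camera_info("top"); z=cloud("t",d,ci)[...,2]
U=np.arange(234,277);V=[np.where(z[165:200,u]>.02)[0].max()+165+.5 for u in U]
p,dv,r=line(cast(ci,U,V,.036)); print("base front",p,"yaw",np.degrees(np.arctan(-dv[0]/dv[1])),r)
tcp()
```

```text
bottle shift px (-0.2741950047439943, -0.27580901183311113) mean diff 3.84
beaker shift px (0.5493116569594498, 0.02846898330890113) mean diff 1.01
flask shift px (0.48590242560842967, 0.06698315605768812) mean diff 0.85
lid tilt deg [1.01 0.22] z 0.18647416086633936
base front [603.4981  -24.84933] yaw 0.97392786 0.5989430613082084
t 11.72 tcp [ 0.4093 -0.0276  0.2444] toolx yaw -179.14 F [ 0.1 -0.5 -0.5] g 0.998
```

Run:
```python
from h import *
ci=cams.camera_info("scene"); W=cloud("s",np.load("pics/scene0.npy"),ci); x,y,z=[W[...,i] for i in range(3)]
k=(abs(x-.512)<.035)&(abs(y-.007)<.05)&(z>.175)&(z<.195); Q=W[k]; A=np.c_[Q[:,:2],np.ones(len(Q))]; p=np.linalg.lstsq(A,Q[:,2],rcond=None)[0]; print("initial tilt",np.degrees(p[:2]))
k0=None
im,d=cams.get_image("scene")
W1=cloud("s",d,ci)
for nm,X in(("bottle",(.63,.178)),("beaker",(.653,-.222)),("flask",(.508,-.27))):
    o=[]
    for V in(W,W1):
        k=(np.hypot(V[...,0]-X[0],V[...,1]-X[1])<.07)&(V[...,2]>.03); o.append(V[k].mean(0).round(4))
    print(nm,o)
```

```text
initial tilt [0.9686732  0.07783743]
bottle [array([0.6325, 0.1505, 0.0981]), array([0.6314, 0.1526, 0.1031])]
beaker [array([ 0.6534, -0.2171,  0.0581]), array([ 0.6535, -0.2172,  0.0582])]
flask [array([ 0.5085, -0.2796,  0.0801]), array([ 0.5084, -0.2797,  0.08  ])]
```

The box has not tilted: the lid reads 1.0° both before and after, which is camera bias. The bystanders haven't moved; the bottle's small apparent shift comes from the box partly hiding it. I'm handing in.

Run:
```python
from cell import env
print(env.sign_off())
```

```text
the job is handed in; nothing more can be done
None
```

The battery box stands in the bay against the back stop. I pushed it only on the front face of its base, with the two open fingers, and steered it sideways and straight on the way in. I then backed off and raised the arm clear. It took about 12 s of the 58 s.

**Seating:** the last press reached 18 N, and the moment showed the force within about 10 mm of centre, so both sides of the base met the stop. After release the box yaw was 0.8–1.0°, against about 0.85° measured for the stop, and the box did not spring back. It sits within about 1–2 mm of the bay's middle.

**Not seen directly:** the lid hides the contact line from above. The two cameras also disagree by about 4 mm in absolute position. "Flush" therefore rests on the force and on each camera agreeing within itself to about 2 mm.

**Other checks:**
- **Tilt:** the lid reads the same as at the start.
- **Beaker and flask:** unmoved to about 0.1 mm.
- **Wash bottle:** its numbers differ by about 1–2 mm sideways and 5 mm in height, which I put down to the box now partly hiding it. It looks unmoved in the pictures.
- **Robot:** it ended about 0.13 m in front of the base's front face and 0.24 m up. The wrist force was near zero.

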